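# Clamp a sample cup in the shaker with a quarter-turn fastener

## Robot

A 6-joint arm with a two-finger parallel gripper is mounted at the origin on a cart in front of the work surface, level with it; the furniture and walls round the work are solid. World frame = base frame: x ahead of the robot, y to its left, z up, the work surface at z = 0. Lengths are in m, angles in rad, forces in N, time in s.
With the tool pointing down it reaches from about 0.3 to 0.775 m from the base axis. Payload 14.6 kg.
Tool frame: the origin (TCP) lies midway between the tips of the shut fingers; the grasp point (between the pads) lies 19 mm behind it; z points along the fingers, y is the line along which they close (so a half turn about z gives the same grasp; the last joint's range is limited). The gripper opens to 94 mm and grips with 3 to 60 N. Pads are 16 mm wide; open, the fingers measure 119 mm over their backs; the gripper's body (75 mm by 177 mm) begins 78 mm behind the grasp point.
Start: joints at [1.074, 0.3, 1.521, -0, 1.321, -0.067], TCP at [0.229, 0.5, 0.205] pointing down, gripper open.
Joint ranges: [-3.03, 3.03], [-0.79, 2.21], [0.23, 2.52], [-1.04, 4.18], [0, 3.07], [-2.55, 2.55]. Speed limits (rad/s): [2.22, 2.22, 2.57, 3.14, 3.14, 3.14].

## Interface

Orientations are given as [roll, pitch, yaw] about the fixed x, y, z axes, in that order (R = Rz(yaw) Ry(pitch) Rx(roll)).
In Python, from station import ctrl gives the robot as it stands. The module is installed in compiled form; this text tells all that it offers.
- The arm moves only by the tool servo_tool, never from a script. Its argument "plan" is a list of rows, each a list of 7 numbers: the opening in per cent of the stroke, from 0 (shut) to 100 (fully open), then the shift along the tool's x, y, z in m, then the turn, a rotation vector about the tool's x, y, z in rad. A call has exactly 8 rows; each row shifts and turns the commanded pose from where the row before left it, along the tool's axes as they then stand; what a row does not reach is not made up. A row lasts 1/8 s, in which the tool goes at most 62.5 mm and 10.7 degrees, less where a joint would pass 70% of its speed; a pose out of reach is approached as far as the arm can. A call with a gripper value outside its range is refused whole. The fingers move at their own pace and stop on an object; "force" is the grip in N (left out, the last holds). Time passes only in rows, so rows that do not move let the fingers close, or fill a call up. It gives the time, the measured TCP pose, the force, the opening and the grip force at its end, in the units of the state.
- ctrl.get_obs(): the state, without advancing time (a new reading comes with each control period).
- ctrl.camera(name): name is "side" or "top"; returns a dict with "pixels" (400x640x3 uint8, red, green, blue), "z_map" (400x640 float32, m along the optical axis (not along the pixel's ray), 0 where there is no reading), "mtx" (3x3 intrinsics, pixels), "dist" ([k1, k2, p1, p2, k3] as OpenCV has them; the pictures are not rectified), "pose" (4x4, takes a point from camera to world coordinates). Camera axes: x right, y up, looking along -z (the intrinsics and any distortion apply to the point x, -y, -z); pixel columns grow to the right and rows downward; lengths in m; the calibration is good to about 2 mm. A picture is of the moment at which its call begins.
- ctrl.hand_in(): hands the job in; it is judged then, once.
The state is a dict: "time_s": time; "qpos": joint angles; "joint_vel": joint speeds; "tau": joint torques, N m; "ee_pos": TCP position; "eef_rot": TCP orientation; "force": force on the tool from outside, world axes, zero at the start; "moment": the same for the moment, N m; "grip_width": finger opening in m; "grip_force": force on a finger pad.
Only numpy, scipy, OpenCV 4.12 (cv2) and the standard library are available. Lean on these libraries where they do the work, as an engineer would, in place of code of your own. Each camera call takes 0.05 s, during which the arm holds its last target. There are 200 camera calls.

## Task

Set the sample up for shaking: stand the sample cup in the round seat of the shaker, keeping it upright, and swing the clamp cover shut over it. Then lock the cover with its quarter-turn fastener: turn the wing until it lines up with the slot (wing parallel to the cover's hinge), push it in, and while pressing turn it a quarter turn clockwise until it stays in and locked when let go. Leave the other things on the bench where they are.

Things in the scene. Friction and masses are not known exactly. Their poses are not given: they have to be found in the camera images.
- shaker: Small grey bench shaker, fixed to the bench, 130 (x) x 170 (y) mm, 52 mm high to the top of its aluminium platform. Origin: centre of its underside, z up. Its control face with display and dial is the -x side (towards the robot). On the platform: cup seat, slotted post (-y side) and two hinge cheeks (+y side) with the clamp cover, which stands open.
- seat (a point): Centre of the floor of the cup seat, at (0, +12, +52) mm from the shaker's origin. The seat is a black ring, inner diameter 60 mm, outer 69 mm, 14 mm high, open above while the cover is open.
- slot (a point): Centre of the slot in the steel top of the square hollow post (34 x 34 mm), at (0, -44, +106.5) mm from the shaker's origin. The slot is 21 x 7 mm, its length along the shaker's x; it takes the fastener's cross-pin when the cover is shut.
- hinge (a point): Middle of the cover's hinge axis, at (0, +56, +114.5) mm from the shaker's origin; the axis runs along the shaker's x.
- cup: The only sample cup: white, round, dark flat snap lid, 58 mm high, 55 mm across at the lid (top 8 mm), tapering below; 30 g or so. Origin: centre of its underside, z up. It stands on the bench; it may be gripped at the wall or the lid; seated, its upper 44 mm stand above the ring of the seat.
- cover (a joint): Angle of the clamp cover about its hinge, rad: 0 = shut (level, 2 mm above a seated cup), up to 2.3 = open, leaning back to the shaker's +y. Stiff hinge: it stays where it is left and takes 1 to 2 N at the bar to move.
- cover_bar (a point): Middle of the cover's pull bar, a steel bow along the cover's free edge: round, 10 mm thick, 48 mm long, parallel to the hinge, 165 mm from its axis (in one plane with it, so level with it when shut), with a 38 mm window between bar and cover plate (plate 72 mm wide, 4 mm thick). Pinched from above, the bar can turn within the fingers as the cover swings.
- wing (a point): Middle of the fastener's wing grip: black bar 30 mm long (this point's x), 9 mm thick (y), 22 mm high (z), rising from the cover's outer face 100 mm from the hinge axis, 65 mm from the bar. Cover shut, wing out: it spans 17 to 39 mm above the cover plate; this point is 31.5 mm above the hinge axis. The cross-pin below the cover, 18 x 4 mm, is parallel to the wing.
- stud_turn (a joint): Turn of the wing, rad, growing clockwise as seen from above (cover shut): 0 = wing parallel to the hinge and pin in line with the slot, pi/2 = locked position, across the hinge. It turns freely between -0.25 and 1.62 while out; the pin enters the slot only within about 0.15 rad of 0.
- stud_press (a joint): How far the fastener is pushed in, m: 0 = out, 0.014 = fully in (hard stop), against a spring (2 N at first, 8.3 N fully in). Cover shut but pin out of line with the slot: stops at about 0.0015. In line: push it at least 0.011 in and keep it there while turning; near pi/2 it springs back to about 0.0085 into a notch and stays locked. Let go in line with the slot, it springs out.
- vial_c: Bystander: single glass vial with white cap, 22 mm across, 48 mm high, among the cup's places, origin under its centre. To be left alone.
- box_fuse: Bystander: small dark carton lying flat, 40 x 60 mm, 22 mm high, origin under its centre. To be left alone.
- vial_b: Bystander: glass vial, 22 mm across, 48 mm high, behind the shaker, origin under its centre. To be left alone.
- vial_d: Bystander: second glass vial, as the first. To be left alone.
- box_caps: Bystander: small carton, 55 x 90 x 45 mm, at the left of the shaker, origin under its centre. To be left alone.
Mind the look-alikes: they are no part of the job. What is shaped like the cup but red or yellow is not meant.

How it is judged:
By the outcome, as a careful person would: the job done as asked, in the order asked, and still so for the second after the job is handed in, with the robot touching nothing.
It also fails if it takes over 54 s, if anything falls off the work surface, if the arm or the gripper's body presses on something with over 40 N, if the wrist force passes 120 N, or if a joint passes its speed limit or range.

## Working session

There is one attempt and no reset: what is moved stays moved. The work goes in short steps, Python scripts to look and compute and a tool call to move; the robot and the scene stay as the last step left them, time stands still between calls to the robot, and variables do not carry over. Pictures are saved under pics/ and viewed, at most 10 in all, crops included, and the job is handed in when it is done.

Besides the shell and the picture viewer there is one more tool, called after ">>>" as a command line: name --pt "numbers of a row" for each row, then --argument value for the rest. servo_tool: Moves the arm, as the interface text tells. Its arguments: {"type":"object","properties":{"plan":{"type":"array","items":{"type":"array","items":{"type":"number"}}},"force":{"type":"number"}},"required":["plan"]}

```bash
mkdir -p pics; cat > h.py <<'E'
import numpy as np,cv2
from station import ctrl
def look(name,fn=None):
    c=ctrl.camera(name)
    if fn: cv2.imwrite('pics/'+fn,c['pixels'][:,:,::-1])
    return c
def cloud(c):
    z=c['z_map'];h,w=z.shape
    v,u=np.mgrid[0:h,0:w]
    p=cv2.undistortPoints(np.stack([u,v],-1).reshape(-1,1,2).astype(np.float64),c['mtx'],np.array(c['dist'])).reshape(h,w,2)
    P=np.stack([p[...,0]*z,-p[...,1]*z,-z],-1)
    T=c['pose'];W=P@T[:3,:3].T+T[:3,3]
    W[z==0]=np.nan
    return W
E
python3 - <<'E'
from h import *
for n in('top','side'):
    c=look(n,n+'1.png');np.savez(n+'1.npz',W=cloud(c),px=c['pixels']);print(n,c['pose'].round(2).tolist(),c['mtx'][0,0])
print(ctrl.get_obs())
E
```

```text
top [[-0.03, 0.99, -0.13, 0.33], [-1.0, -0.03, -0.0, -0.19], [-0.01, 0.13, 0.99, 1.61], [0.0, 0.0, 0.0, 1.0]] 380.9496005878027
side [[0.99, 0.09, -0.15, 0.3], [-0.17, 0.38, -0.91, -1.55], [-0.02, 0.92, 0.39, 0.7], [0.0, 0.0, 0.0, 1.0]] 413.8230192838235
{'time_s': 0.1, 'qpos': array([ 1.07438764e+00,  3.00402309e-01,  1.52151637e+00, -5.03418800e-06,
        1.32070544e+00, -6.66304075e-02]), 'joint_vel': array([-7.81119982e-04, -1.55095138e-03, -1.53526700e-03, -3.60240885e-05,
       -2.63502347e-04,  1.94291347e-03]), 'tau': array([-8.02985069e-04, -5.32642794e+01, -3.53286660e+01,  7.08655547e-02,
        2.35187646e-02, -7.51257880e-05]), 'ee_pos': array([0.22907432, 0.49976492, 0.20495144]), 'eef_rot': array([-3.14056315e+00, -6.38107458e-05,  2.71181559e+00]), 'force': array([ 0.28600066, -0.3997073 , -0.06687647]), 'moment': array([0.00500059, 0.001419  , 0.01529799]), 'grip_force': 0.0, 'grip_width': 0.09437295707762601}
```

View pics/top1.png

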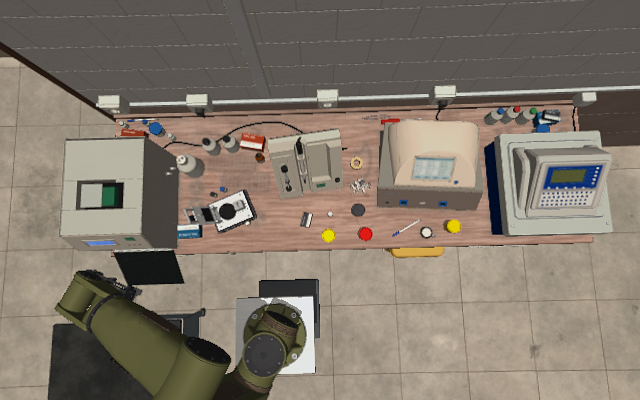

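View pics/side1.png

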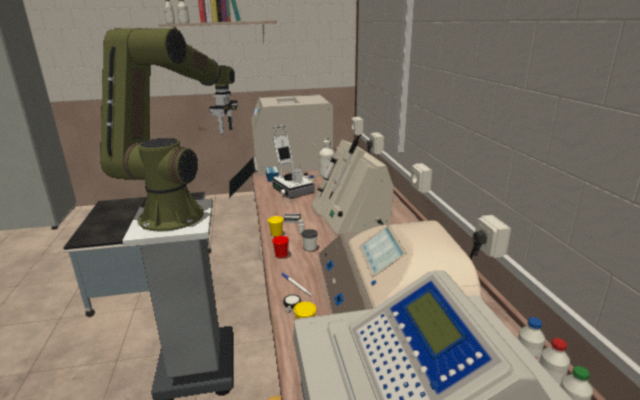

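The top view shows the cup (dark lid) at (358,210) and the shaker at (232,211), with its cover open to the left at (204,213). The red and yellow cups are at (365,234), (328,236) and (453,226). The side view has the cup at (310,239).

```bash
python3 - <<'E'
from h import *
d=np.load('top1.npz');W=d['W'];px=d['px']
cv2.imwrite('pics/crop1.png',cv2.resize(px[170:260,170:380][:,:,::-1],None,fx=3.8,fy=3.8,interpolation=cv2.INTER_CUBIC))
# cup lid
sub=np.zeros(W.shape[:2],bool);sub[198:222,345:372]=True
m=sub&(W[...,2]>0.045)&(W[...,2]<0.075)
print('cup',m.sum(),np.nanmedian(W[m],0),np.nanmin(W[m],0),np.nanmax(W[m],0))
# platform at z~0.052
sub[:]=False;sub[180:240,195:265]=True
m=sub&(abs(W[...,2]-0.052)<0.005)
P=W[m][:,:2];print(len(P),cv2.minAreaRect((P*1000).astype(np.float32)))
s=np.round(W[185:240:3,180:266:4,2]*1000)
print(np.nan_to_num(s).astype(int))
s=W[211,180:266:4];print(np.c_[np.arange(180,266,4),s.round(3)])
d=np.load('side1.npz');W=d['W'];cv2.imwrite('pics/crop2.png',cv2.resize(d['px'][115:205,240:340][:,:,::-1],None,fx=6,fy=6,interpolation=cv2.INTER_CUBIC))
E
```

```text
cup 142 [ 0.4922363  -0.3539924   0.05585772] [ 0.46704911 -0.37912128  0.04896343] [ 0.51675154 -0.32910738  0.06585637]
723 ((513.1635131835938, 214.68338012695312), (169.206787109375, 251.70960998535156), 19.77174949645996)
[[  1  -7   4   1   7   3  -3  -1  -1  -2  -1  -2   1  -5   3  -6  -5   1
   -3  -4  -2  -8]
 [  3  -1   0  -3  -1   1  -1   3   3   1  44  43   2  -2   1   3  -1   2
    1   2   0   1]
 [  2  -2  -4 -12  -1  -2  -2  -2   6  -6  -6  35  -3  -8   1  42  39   1
    5   0   1   8]
 [ -9   4   0  -7   2  -1   1   4  56  25   1  -1   1  -2  52  53  40   4
    3  -1   3   0]
 [  2   4  -1   1  -5  -3   8  -1  -3   7  -5  -2  51  47  53  56  49  37
   -4  -1   4   9]
 [  0   0  10  -4  -3   0  -2   0   5  -4  44  51  52  53  47 106  53  45
   -7   0   1  -3]
 [ -6   5   2  -3   6  -1   1   2  36  57  50  48  53  59 105 103  61  47
   -1  -3   7  -5]
 [  1   3   8   1  -2   1   1  47  48  53  54  55  53  56 107 100  69  53
   17   4  -3   6]
 [ -3 276 254 238 203 186 166 135 117  71  65  52  52  57 103  89  60  48
   36   5   3   0]
 [  5 272  10  -1 219 185 173 150 12
[... 1141 characters left out ...]
  1.89e-01]
 [ 2.04e+02  4.94e-01  2.42e-01  1.68e-01]
 [ 2.08e+02  4.96e-01  2.33e-01  1.46e-01]
 [ 2.12e+02  5.00e-01  2.27e-01  1.12e-01]
 [ 2.16e+02  5.06e-01  2.28e-01  5.20e-02]
 [ 2.20e+02  5.05e-01  2.09e-01  6.10e-02]
 [ 2.24e+02  5.05e-01  1.94e-01  5.60e-02]
 [ 2.28e+02  5.04e-01  1.78e-01  5.40e-02]
 [ 2.32e+02  5.04e-01  1.62e-01  5.40e-02]
 [ 2.36e+02  5.04e-01  1.47e-01  4.90e-02]
 [ 2.40e+02  5.03e-01  1.29e-01  5.40e-02]
 [ 2.44e+02  5.03e-01  1.13e-01  5.10e-02]
 [ 2.48e+02  5.02e-01  9.70e-02  5.10e-02]
 [ 2.52e+02  5.02e-01  8.10e-02  4.80e-02]
 [ 2.56e+02  5.07e-01  7.20e-02  2.00e-03]
 [ 2.60e+02  5.06e-01  5.50e-02  3.00e-03]
 [ 2.64e+02  5.06e-01  3.80e-02  2.00e-03]]
```

View pics/crop1.png

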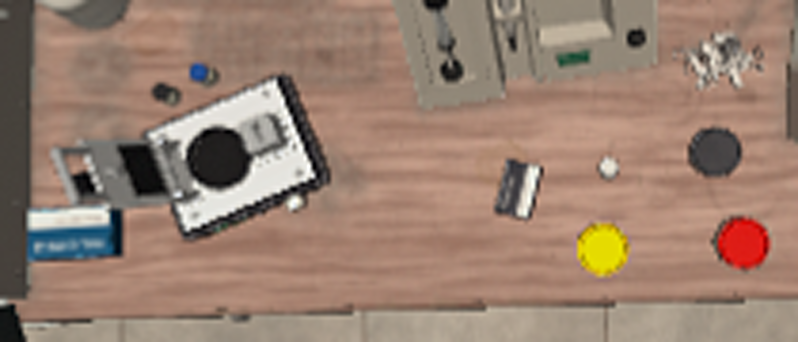

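View pics/crop2.png

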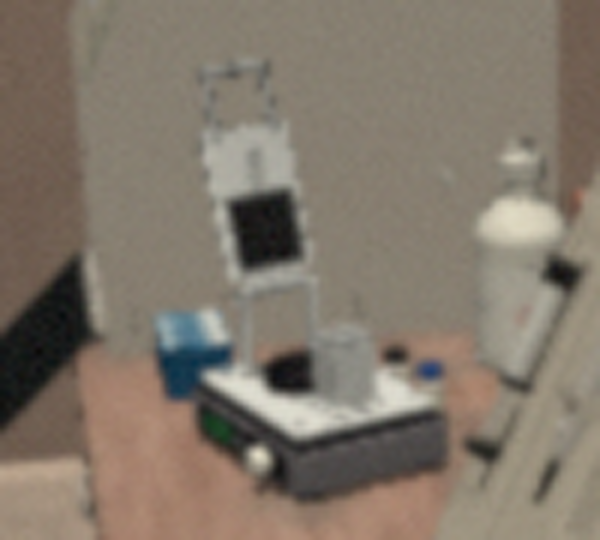

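The crop shows the post at crop px (262,133), the seat at (218,157) and the cover leaning left, with its bar at about (70,175). The shaker is yawed about +20°. The carton is close to the bar, at lower left.

```bash
cat >> h.py <<'E'
def rays(c,uv,z):
    "pixels -> world on plane z"
    p=cv2.undistortPoints(np.asarray(uv,float).reshape(-1,1,2),c['mtx'],np.array(c['dist'])).reshape(-1,2)
    D=np.c_[p[:,0],-p[:,1],-np.ones(len(p))]@c['pose'][:3,:3].T;o=c['pose'][:3,3]
    return o+D*((z-o[2])/D[:,2])[:,None]
def blob(c,mask,box,z):
    m=np.zeros_like(mask);m[box[1]:box[3],box[0]:box[2]]=mask[box[1]:box[3],box[0]:box[2]]
    n,l,s,ce=cv2.connectedComponentsWithStats(m.astype(np.uint8));k=1+s[1:,4].argmax();v,u=np.nonzero(l==k)
    return rays(c,np.c_[u,v],z),s[k]
E
python3 - <<'E'
from h import *
c=look('top');px=c['pixels'].astype(int);g=px.mean(2)
W=cloud(c)
P,s=blob(c,(g<95)&(np.ptp(px,2)<40),(340,195,375,225),.058);print('lid',P.mean(0),np.ptp(P,0),s)
P,s=blob(c,(g<70),(215,198,245,228),.064);print('seat',P.mean(0),np.ptp(P,0),s)
P,s=blob(c,(g>190),(195,180,270,240),.052);print('plat',cv2.minAreaRect((P[:,:2]*1000).astype(np.float32)),s)
m=np.zeros(g.shape,bool);m[185:220,225:252]=1
m&=(W[...,2]>.085)&(W[...,2]<.13);v,u=np.nonzero(m);P=rays(c,np.c_[u,v],.1065);print('post',P.mean(0),np.median(P,0),len(P))
m[:]=0;m[200:232,180:215]=1;m&=(W[...,2]>.13);Q=W[m];ce=Q.mean(0);w,e=np.linalg.eigh(np.cov((Q-ce).T));print('cover',ce,e[:,0],w**.5,len(Q))
top=Q[Q[:,2]>.262];print('bar',top.mean(0),len(top))
m[:]=0;m[160:260,320:380]=1;m&=(W[...,2]>.03)&(W[...,2]<.08)
n,l,s,cc=cv2.connectedComponentsWithStats(m.astype(np.uint8))
for i in range(1,n):
    if s[i,4]>8: print(s[i],np.median(W[l==i],0))
E
```

```text
lid [ 0.49317572 -0.35187544  0.058     ] [0.04983022 0.05385522 0.        ] [351 204  14  13 147]
seat [0.50298783 0.18023806 0.064     ] [0.06176522 0.06503672 0.        ] [219 204  17  16 202]
plat ((506.69158935546875, 168.1173858642578), (113.82551574707031, 146.4344482421875), 21.351486206054688) [209 191  44  40 497]
post [0.52168188 0.12531051 0.1065    ] [0.52113865 0.1259854  0.1065    ] 78
cover [0.47308651 0.2480855  0.20177081] [-0.35261064  0.86850002 -0.34838692] [0.0073881  0.02013459 0.04281975] 429
bar [0.46425294 0.27000153 0.27336246] 52
[320 172  23  16 239] [ 0.61783847 -0.2354134   0.06223916]
[377 187   3  20  51] [ 0.54315978 -0.43765453  0.05730295]
[352 204  13  13 142] [ 0.49220291 -0.3542266   0.05544961]
[328 212   5   5  22] [ 0.47988761 -0.23929353  0.04638535]
[322 229  14  14 148] [ 0.39175978 -0.22868575  0.05585241]
[359 228  14  13 142] [ 0.39363105 -0.37797414  0.05667416]
```

Yaw comes out near 21°. The seat is at (0.503, 0.180) and the shaker origin at about (0.507, 0.168), which agrees with the platform centre. The cup is at (0.493, -0.353) and the cover is at about 110°. Next I write a row calculator and set out.

```bash
cat >> h.py <<'E'
from scipy.spatial.transform import Rotation as Ro
def down(a):  # tool down, closing line y at angle a (deg)
    return Ro.from_euler('xyz',[np.pi,0,np.radians(a+90)])
def plan(targets,grip=100,start=None):
    "targets: list of (xyz, yang, nrows); prints rows"
    o=ctrl.get_obs();p=np.array(o['ee_pos']);R=Ro.from_euler('xyz',o['eef_rot'])
    print('t',o['time_s'],'at',p.round(4),'yang',round(np.degrees(np.arctan2(*R.as_matrix()[1::-1,1])),1),'F',np.round(o['force'],1))
    i=0
    for xyz,a,n in targets:
        d=(np.array(xyz)-p)/n; rv=(R.inv()*down(a)).as_rotvec()/n
        for k in range(n):
            l=R.inv().apply(d); i+=1
            print([grip]+[float(x) for x in l.round(4)]+[float(x) for x in rv.round(3)],'' if i%8 else '--')
            p=p+d;R=R*Ro.from_rotvec(rv)
E
python3 - <<'E'
from h import *
plan([((.493,-.353,.19),45,16)])
E
```

```text
t 0.15 at [0.2291 0.4998 0.205 ] yang 65.4 F [0.7 0.6 0.5]
[100, -0.0372, -0.0416, 0.001, -0.0, 0.0, 0.022] 
[100, -0.0381, -0.0407, 0.001, -0.0, 0.0, 0.022] 
[100, -0.039, -0.0399, 0.001, -0.0, 0.0, 0.022] 
[100, -0.0399, -0.039, 0.001, -0.0, 0.0, 0.022] 
[100, -0.0407, -0.0381, 0.001, -0.0, 0.0, 0.022] 
[100, -0.0416, -0.0372, 0.001, -0.0, 0.0, 0.022] 
[100, -0.0424, -0.0363, 0.001, -0.0, 0.0, 0.022] 
[100, -0.0432, -0.0353, 0.001, -0.0, 0.0, 0.022] --
[100, -0.044, -0.0343, 0.001, -0.0, 0.0, 0.022] 
[100, -0.0447, -0.0334, 0.001, -0.0, 0.0, 0.022] 
[100, -0.0455, -0.0324, 0.001, -0.0, 0.0, 0.022] 
[100, -0.0462, -0.0313, 0.0009, -0.0, 0.0, 0.022] 
[100, -0.0468, -0.0303, 0.0009, -0.0, 0.0, 0.022] 
[100, -0.0475, -0.0293, 0.0009, -0.0, 0.0, 0.022] 
[100, -0.0481, -0.0282, 0.0009, -0.0, 0.0, 0.022] 
[100, -0.0488, -0.0271, 0.0009, -0.0, 0.0, 0.022] --
```

>>> servo_tool --pt "100 -0.037 -0.042 0.001 0 0 0.022" --pt "100 -0.038 -0.041 0.001 0 0 0.022" --pt "100 -0.039 -0.04 0.001 0 0 0.022" --pt "100 -0.04 -0.039 0.001 0 0 0.022" --pt "100 -0.041 -0.038 0.001 0 0 0.022" --pt "100 -0.042 -0.037 0.001 0 0 0.022" --pt "100 -0.042 -0.036 0.001 0 0 0.022" --pt "100 -0.043 -0.035 0.001 0 0 0.022"

```text
time_s: 1.15
ee_pos: [0.3616, 0.072, 0.1976]
eef_rot: [3.141, 0.0, 2.535]
force: [0.9, 0.9, 0.9]
grip_width: 0.0936
grip_force: 0.0
```

>>> servo_tool --pt "100 -0.044 -0.034 0.001 0 0 0.022" --pt "100 -0.045 -0.033 0.001 0 0 0.022" --pt "100 -0.0455 -0.032 0.001 0 0 0.022" --pt "100 -0.046 -0.031 0.001 0 0 0.022" --pt "100 -0.047 -0.03 0.001 0 0 0.022" --pt "100 -0.0475 -0.029 0.001 0 0 0.022" --pt "100 -0.048 -0.028 0.001 0 0 0.022" --pt "100 -0.049 -0.027 0.001 0 0 0.022"

```text
time_s: 2.15
ee_pos: [0.4965, -0.3525, 0.1891]
eef_rot: [3.142, -0.0, 2.359]
force: [0.4, 0.4, 0.3]
grip_width: 0.0941
grip_force: 0.0
```

```bash
python3 - <<'E'
from h import *
c=look('top','top2.png');look('side','side2.png')
cv2.imwrite('pics/crop3.png',cv2.resize(np.hstack([cv2.imread('pics/top2.png')[150:260,320:430],cv2.imread('pics/side2.png')[150:260,260:370]]),None,fx=3.6,fy=3.6))
plan([((.493,-.353,.09),45,4),((.493,-.353,.03),45,4)])
E
```

```text
t 2.25 at [ 0.4961 -0.3545  0.1875] yang 45.0 F [0.2 0.2 0.2]
[100, 0.0008, -0.0003, 0.0244, -0.0, -0.0, -0.0] 
[100, 0.0008, -0.0003, 0.0244, -0.0, -0.0, -0.0] 
[100, 0.0008, -0.0003, 0.0244, -0.0, -0.0, -0.0] 
[100, 0.0008, -0.0003, 0.0244, -0.0, -0.0, -0.0] 
[100, 0.0, -0.0, 0.015, -0.0, -0.0, -0.0] 
[100, 0.0, -0.0, 0.015, -0.0, -0.0, -0.0] 
[100, 0.0, -0.0, 0.015, -0.0, -0.0, -0.0] 
[100, 0.0, -0.0, 0.015, -0.0, -0.0, -0.0] --
```

View pics/crop3.png

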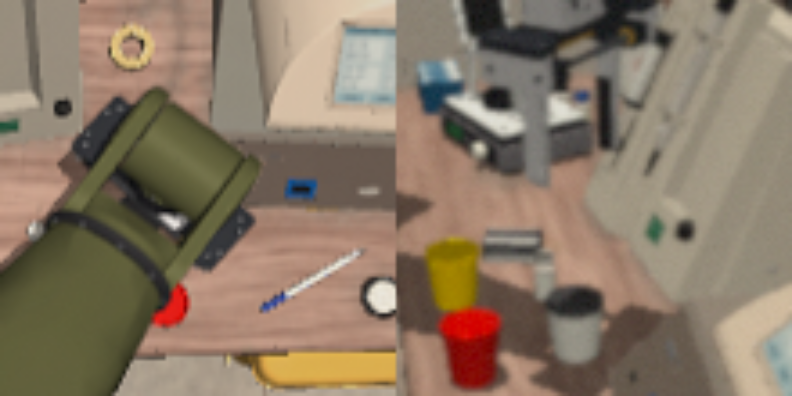

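The gripper straddles the cup: lid at crop (575,300) on the right. Its long axis runs diagonally, clear of the machine, so I go down.

>>> servo_tool --pt "100 0.001 0 0.024 0 0 0" --pt "100 0.001 0 0.024 0 0 0" --pt "100 0.001 0 0.024 0 0 0" --pt "100 0 -0.001 0.024 0 0 0" --pt "100 0 0 0.0155 0 0 0" --pt "100 0 0 0.0155 0 0 0" --pt "100 0 0 0.0155 0 0 0" --pt "100 0 0 0.0155 0 0 0"

```text
time_s: 3.25
ee_pos: [0.4935, -0.3494, 0.0307]
eef_rot: [3.142, 0.0, 2.36]
force: [0.1, -0.2, -0.2]
grip_width: 0.0937
grip_force: 0.0
```

>>> servo_tool --pt "40 0 0 0 0 0 0" --pt "40 0 0 0 0 0 0" --pt "40 0 0 0 0 0 0" --pt "40 0 0 0 0 0 0" --pt "40 0 0 0 0 0 0" --pt "40 0 0 0 0 0 0" --pt "40 0 0 0 0 0 0" --pt "40 0 0 0 0 0 0" --force 10

```text
time_s: 4.25
ee_pos: [0.4935, -0.3495, 0.0317]
eef_rot: [-3.142, 0.0, 2.36]
force: [-2.6, -1.6, 5.1]
grip_width: 0.0526
grip_force: 10.0
```

```bash
python3 - <<'E'
from h import *
plan([((.493,-.353,.17),45,4),((.46,-.12,.19),38,5),((.503,.10,.19),30,5),((.503,.180,.17),21,2)],40)
print(ctrl.get_obs()['grip_width'])
E
```

```text
t 4.25 at [ 0.4935 -0.3495  0.0317] yang 45.2 F [-2.6 -1.6  5.1]
[40, -0.0005, -0.0007, -0.0346, -0.0, 0.0, 0.001] 
[40, -0.0005, -0.0007, -0.0346, -0.0, 0.0, 0.001] 
[40, -0.0005, -0.0007, -0.0346, -0.0, 0.0, 0.001] 
[40, -0.0005, -0.0007, -0.0346, -0.0, 0.0, 0.001] 
[40, 0.0376, 0.0283, -0.004, -0.0, -0.0, 0.024] 
[40, 0.0383, 0.0274, -0.004, -0.0, -0.0, 0.024] 
[40, 0.039, 0.0264, -0.004, -0.0, -0.0, 0.024] 
[40, 0.0396, 0.0255, -0.004, -0.0, -0.0, 0.024] --
[40, 0.0402, 0.0245, -0.004, -0.0, -0.0, 0.024] 
[40, 0.0294, 0.0339, 0.0, 0.0, -0.0, 0.028] 
[40, 0.0303, 0.033, 0.0, 0.0, -0.0, 0.028] 
[40, 0.0312, 0.0322, 0.0, 0.0, -0.0, 0.028] 
[40, 0.0321, 0.0313, 0.0, 0.0, -0.0, 0.028] 
[40, 0.033, 0.0304, 0.0, 0.0, -0.0, 0.028] 
[40, 0.0346, 0.02, 0.01, -0.0, -0.0, 0.079] 
[40, 0.0361, 0.0172, 0.01, -0.0, -0.0, 0.079] --
0.052553244635615844
```

>>> servo_tool --pt "40 0 0 -0.02 0 0 0" --pt "40 0 0 -0.03 0 0 0" --pt "40 0 0 -0.045 0 0 0" --pt "40 0 0 -0.045 0 0 0" --pt "40 0.037 0.027 -0.004 0 0 0.024" --pt "40 0.038 0.027 -0.004 0 0 0.024" --pt "40 0.039 0.026 -0.004 0 0 0.024" --pt "40 0.04 0.025 -0.004 0 0 0.024"

```text
time_s: 5.25
ee_pos: [0.4644, -0.1635, 0.1887]
eef_rot: [3.141, 0.001, 2.263]
force: [0.1, 1.0, 0.5]
grip_width: 0.0528
grip_force: 10.0
```

>>> servo_tool --pt "40 0.04 0.024 -0.004 0 0 0.024" --pt "40 0.029 0.034 0 0 0 0.028" --pt "40 0.03 0.033 0 0 0 0.028" --pt "40 0.031 0.032 0 0 0 0.028" --pt "40 0.032 0.031 0 0 0 0.028" --pt "40 0.033 0.03 0 0 0 0.028" --pt "40 0.034 0.02 0 0 0 0.079" --pt "40 0.034 0.017 0 0 0 0.079"

```text
time_s: 6.25
ee_pos: [0.4998, 0.1791, 0.1926]
eef_rot: [3.141, -0.0, 1.94]
force: [-0.4, 0.4, 0.8]
grip_width: 0.0526
grip_force: 10.0
```

```bash
python3 - <<'E'
from h import *
c=look('side');np_=0
W=cloud(c);cv2.imwrite('pics/crop4.png',cv2.resize(c['pixels'][105:205,240:340][:,:,::-1],None,fx=5.5,fy=5.5))
o=ctrl.get_obs();print(o['grip_width'],o['grip_force'])
plan([((.503,.180,.11),21,4),((.503,.180,.0845),21,4)],40)
E
```

```text
0.05232634636928981 10.000430410841545
t 6.3 at [0.4995 0.1823 0.1926] yang 21.0 F [-0.2  2.6 -1.1]
[40, -0.0009, 0.0006, 0.0206, 0.0, -0.0, -0.0] 
[40, -0.0009, 0.0006, 0.0206, 0.0, -0.0, -0.0] 
[40, -0.0009, 0.0006, 0.0206, 0.0, -0.0, -0.0] 
[40, -0.0009, 0.0006, 0.0206, 0.0, -0.0, -0.0] 
[40, -0.0, 0.0, 0.0064, -0.0, -0.0, 0.0] 
[40, -0.0, 0.0, 0.0064, -0.0, -0.0, 0.0] 
[40, -0.0, 0.0, 0.0064, -0.0, -0.0, 0.0] 
[40, -0.0, 0.0, 0.0064, -0.0, -0.0, 0.0] --
```

View pics/crop4.png

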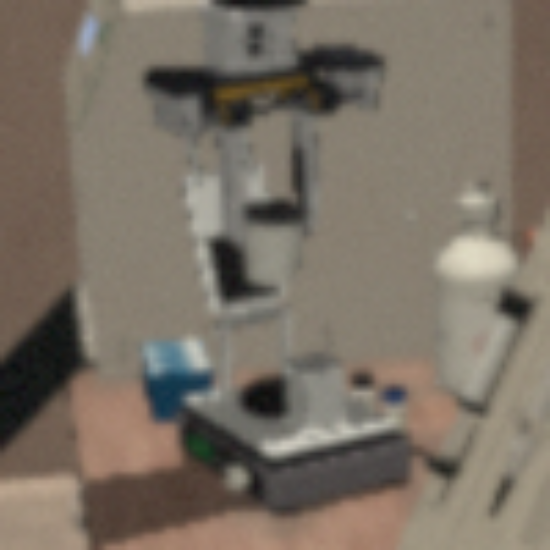

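The cup hangs upright above the seat. I lower it.

>>> servo_tool --pt "40 -0.001 0.002 0.02 0 0 0" --pt "40 0 0 0.022 0 0 0" --pt "40 0 0 0.022 0 0 0" --pt "40 0 0 0.02 0 0 0" --pt "40 0 0 0.01 0 0 0" --pt "40 0 0 0.006 0 0 0" --pt "40 0 0 0.003 0 0 0" --pt "40 0 0 0.003 0 0 0"

```text
time_s: 7.3
ee_pos: [0.5025, 0.1774, 0.0858]
eef_rot: [3.141, 0.0, 1.942]
force: [-0.1, 0.3, -1.6]
grip_width: 0.0525
grip_force: 10.0
```

```bash
python3 - <<'E'
from h import *
c=look('side');cv2.imwrite('pics/crop5.png',cv2.resize(c['pixels'][115:205,250:330][:,:,::-1],None,fx=6,fy=6))
plan([],40)
E
```

```text
t 7.35 at [0.5023 0.1773 0.0853] yang 21.3 F [-0.5 -0.7 -1.2]
```

View pics/crop5.png

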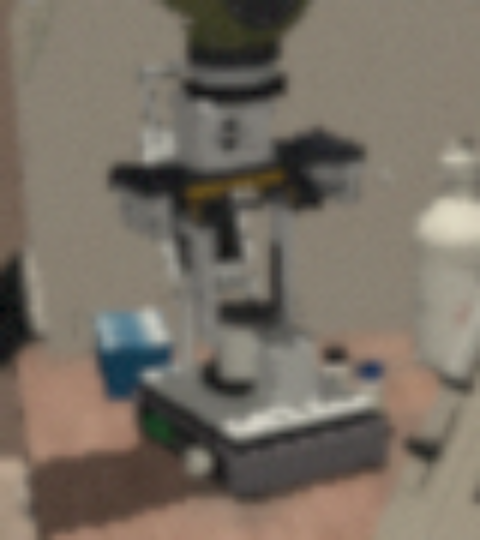

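>>> servo_tool --pt "40 0.002 0 0.002 0 0 0" --pt "40 0 0 0 0 0 0" --pt "75 0 0 0 0 0 0" --pt "85 0 0 0 0 0 0" --pt "85 0 0 0 0 0 0" --pt "85 0 0 -0.02 0 0 0" --pt "85 0 0 -0.04 0 0 0" --pt "85 0 0 -0.06 0 0 0"

```text
time_s: 8.35
ee_pos: [0.5008, 0.1789, 0.2036]
eef_rot: [-3.139, -0.0, 1.942]
force: [0.8, -0.8, 0.4]
grip_width: 0.0795
grip_force: 0.0
```

```bash
python3 - <<'E'
from h import *
plan([((.503,.175,.325),21,3),((.4666,.2747,.325),111,10),((.4666,.2747,.25),111,3)],60)
E
```

```text
t 8.35 at [0.5008 0.1789 0.2036] yang 21.3 F [ 0.8 -0.8  0.4]
[60, -0.0015, 0.0001, -0.0405, -0.001, -0.0, 0.001] 
[60, -0.0015, 0.0001, -0.0405, -0.001, -0.0, 0.001] 
[60, -0.0015, 0.0002, -0.0405, -0.001, -0.0, 0.001] 
[60, 0.0106, 0.0002, 0.0, 0.0, 0.0, -0.157] 
[60, 0.0105, 0.0018, 0.0, 0.0, 0.0, -0.157] 
[60, 0.01, 0.0034, 0.0, 0.0, 0.0, -0.157] 
[60, 0.0094, 0.005, 0.0, 0.0, 0.0, -0.157] 
[60, 0.0085, 0.0064, 0.0, 0.0, 0.0, -0.157] --
[60, 0.0074, 0.0076, 0.0, 0.0, 0.0, -0.157] 
[60, 0.0061, 0.0087, 0.0, 0.0, 0.0, -0.157] 
[60, 0.0047, 0.0095, 0.0, 0.0, 0.0, -0.157] 
[60, 0.0031, 0.0101, 0.0, 0.0, 0.0, -0.157] 
[60, 0.0015, 0.0105, 0.0, 0.0, 0.0, -0.157] 
[60, 0.0, 0.0, 0.025, -0.0, 0.0, 0.0] 
[60, 0.0, 0.0, 0.025, -0.0, 0.0, 0.0] 
[60, 0.0, 0.0, 0.025, -0.0, 0.0, 0.0] --
```

>>> servo_tool --pt "70 0 0 -0.04 0 0 0" --pt "70 0 0 -0.04 0 0 0" --pt "70 -0.001 0 -0.041 0 0 0" --pt "70 0.01 0 0 0 0 -0.157" --pt "70 0.01 0.002 0 0 0 -0.157" --pt "70 0.01 0.0035 0 0 0 -0.157" --pt "70 0.0095 0.005 0 0 0 -0.157" --pt "70 0.0085 0.0065 0 0 0 -0.157"

```text
time_s: 9.35
ee_pos: [0.4838, 0.2276, 0.3244]
eef_rot: [-3.142, -0.0, 2.732]
force: [0.2, -0.7, 0.4]
grip_width: 0.066
grip_force: 0.0
```

>>> servo_tool --pt "70 0.0075 0.0075 0 0 0 -0.157" --pt "70 0.006 0.0085 0 0 0 -0.157" --pt "70 0.005 0.0095 0 0 0 -0.157" --pt "70 0.003 0.01 0 0 0 -0.157" --pt "70 0.0015 0.0105 0 0 0 -0.157" --pt "70 0 0 0 0 0 0" --pt "70 0 0 0 0 0 0" --pt "70 0 0 0 0 0 0"

```text
time_s: 10.35
ee_pos: [0.4654, 0.2763, 0.3244]
eef_rot: [-3.142, -0.0, -2.774]
force: [0.2, -0.3, 0.3]
grip_width: 0.0655
grip_force: 0.0
```

```bash
python3 - <<'E'
from h import *
c=look('side');cv2.imwrite('pics/crop6.png',cv2.resize(c['pixels'][85:205,240:340][:,:,::-1],None,fx=5,fy=5))
t=look('top');W=cloud(t)
m=np.zeros(W.shape[:2],bool);m[195:232,175:225]=1
print('cuplid?',[np.round(W[v,u],3).tolist() for v,u in((208,229),(211,227),(211,232))])
plan([((.4666,.2747,.25),111,4)],70)
E
```

```text
cuplid? [[0.51, 0.16, 0.112], [0.499, 0.171, 0.102], [0.497, 0.149, 0.111]]
t 10.45 at [0.4653 0.2764 0.3245] yang 111.1 F [ 0.1  0.1 -0.3]
[70, -0.0001, -0.0005, 0.0186, -0.0, 0.0, 0.001] 
[70, -0.0001, -0.0005, 0.0186, -0.0, 0.0, 0.001] 
[70, -0.0001, -0.0005, 0.0186, -0.0, 0.0, 0.001] 
[70, -0.0001, -0.0005, 0.0186, -0.0, 0.0, 0.001]
```

View pics/crop6.png

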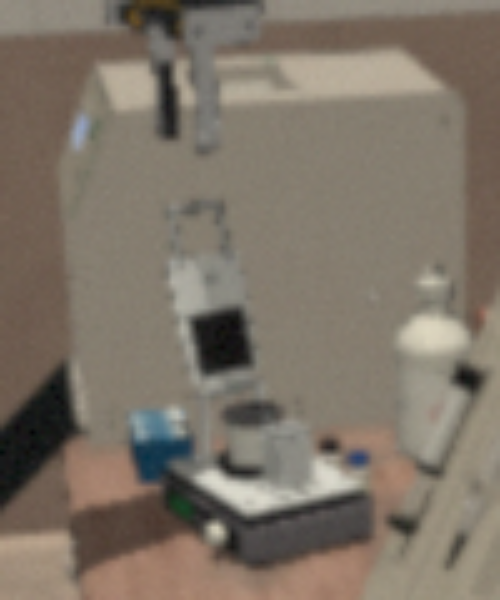

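The cup is seated upright, lid at crop (252,412). The bar is at crop (200,207), just below the open fingers. I check its lateral position by projection.

```bash
python3 - <<'E'
from h import *
c=look('side');T=np.linalg.inv(c['pose'])
def pj(P):
    q=T[:3,:3]@np.array(P)+T[:3,3];q=np.array([q[0],-q[1],-q[2]])
    return cv2.projectPoints(q.reshape(1,1,3),np.zeros(3),np.zeros(3),c['mtx'],np.array(c['dist']))[0].ravel()
e=np.array([.934,.358,0])
for o in(-.024,0,.024): print(pj(np.array([.4666,.2747,.269])+o*e),'want bar 275-285,126')
print('tcp',pj(ctrl.get_obs()['ee_pos']),'fingers mid ~ 277,113')
W=cloud(c)
for v in range(122,131): print(v,[ [round(float(x),3) for x in W[v,u]] for u in (276,280,284)])
E
```

```text
[273.13282098 127.17501719] want bar 275-285,126
[277.95830004 126.41405672] want bar 275-285,126
[282.72613233 125.66222859] want bar 275-285,126
tcp [276.95273929 113.98593735] fingers mid ~ 277,113
122 [[0.47, 0.405, 0.26], [0.488, 0.398, 0.261], [0.508, 0.406, 0.257]]
123 [[0.469, 0.399, 0.257], [0.489, 0.405, 0.254], [0.508, 0.403, 0.253]]
124 [[0.468, 0.389, 0.254], [0.488, 0.393, 0.252], [0.506, 0.388, 0.252]]
125 [[0.468, 0.395, 0.248], [0.475, 0.268, 0.276], [0.494, 0.277, 0.273]]
126 [[0.456, 0.253, 0.276], [0.476, 0.273, 0.271], [0.494, 0.274, 0.269]]
127 [[0.457, 0.265, 0.269], [0.488, 0.403, 0.235], [0.494, 0.278, 0.264]]
128 [[0.468, 0.401, 0.232], [0.487, 0.394, 0.232], [0.493, 0.275, 0.26]]
129 [[0.467, 0.394, 0.229], [0.487, 0.396, 0.227], [0.494, 0.282, 0.254]]
130 [[0.467, 0.398, 0.223], [0.486, 0.39, 0.224], [0.493, 0.275, 0.251]]
```

The bar sits about 5–8 mm further along +x′ than predicted, so I shift 5 mm and descend, then close.

>>> servo_tool --pt "70 -0.003 -0.001 0.015 0 0 0" --pt "70 -0.002 -0.001 0.02 0 0 0" --pt "70 0 0 0.02 0 0 0" --pt "70 0 0 0.0185 0 0 0" --pt "5 0 0 0 0 0 0" --pt "5 0 0 0 0 0 0" --pt "5 0 0 0 0 0 0" --pt "5 0 0 0 0 0 0" --force 15

```text
time_s: 11.5
ee_pos: [0.4707, 0.2766, 0.2514]
eef_rot: [3.142, 0.001, -2.771]
force: [-0.3, 0.3, -0.4]
grip_width: 0.0291
grip_force: 0.0
```

>>> servo_tool --pt "5 0 0 0 0 0 0" --pt "5 0 0 0 0 0 0" --pt "5 0 0 0 0 0 0" --pt "5 0 0 0 0 0 0" --pt "5 0 0 0 0 0 0" --pt "5 0 0 0 0 0 0" --pt "5 0 0 0 0 0 0" --pt "5 0 0 0 0 0 0"

```text
time_s: 12.5
ee_pos: [0.4706, 0.2765, 0.2509]
eef_rot: [-3.142, -0.0, -2.771]
force: [0.1, -1.4, -0.7]
grip_width: 0.0095
grip_force: 15.0
```

```bash
python3 - <<'E'
import numpy as np
f=np.radians(np.linspace(110.5,0,25))
y=-.165*np.diff(np.cos(f));z=-.165*np.diff(np.sin(f))
for i in range(24): print([5,0,round(y[i],4),round(z[i],4),0,0,0],'--' if i%8==7 else '')
for k in(8,16,24): print((np.array([.4706,.2765])+np.array([-.358,.934])*y[:k].sum()).round(4),(.251-z[:k].sum()).round(4))
E
```

```text
[5, 0, np.float64(-0.0126), np.float64(-0.0041), 0, 0, 0] 
[5, 0, np.float64(-0.0129), np.float64(-0.0031), 0, 0, 0] 
[5, 0, np.float64(-0.0131), np.float64(-0.0021), 0, 0, 0] 
[5, 0, np.float64(-0.0132), np.float64(-0.001), 0, 0, 0] 
[5, 0, np.float64(-0.0133), np.float64(0.0001), 0, 0, 0] 
[5, 0, np.float64(-0.0132), np.float64(0.0011), 0, 0, 0] 
[5, 0, np.float64(-0.0131), np.float64(0.0022), 0, 0, 0] 
[5, 0, np.float64(-0.0129), np.float64(0.0032), 0, 0, 0] --
[5, 0, np.float64(-0.0126), np.float64(0.0042), 0, 0, 0] 
[5, 0, np.float64(-0.0122), np.float64(0.0052), 0, 0, 0] 
[5, 0, np.float64(-0.0117), np.float64(0.0062), 0, 0, 0] 
[5, 0, np.float64(-0.0112), np.float64(0.0071), 0, 0, 0] 
[5, 0, np.float64(-0.0106), np.float64(0.008), 0, 0, 0] 
[5, 0, np.float64(-0.0099), np.float64(0.0088), 0, 0, 0] 
[5, 0, np.float64(-0.0092), np.float64(0.0096), 0, 0, 0] 
[5, 0, np.float64(-0.0084), np.float64(0.0103), 0, 0, 0] --
[5, 0, np.float64(-0.0075), np.float64(0.0109), 0, 0, 0] 
[5, 0, np.float64(-0.0066), np.float64(0.0115), 0, 0, 0] 
[5, 0, np.float64(-0.0057), np.float64(0.012), 0, 0, 0] 
[5, 0, np.float64(-0.0047), np.float64(0.0124), 0, 0, 0] 
[5, 0, np.float64(-0.0037), np.float64(0.0127), 0, 0, 0] 
[5, 0, np.float64(-0.0026), np.float64(0.013), 0, 0, 0] 
[5, 0, np.float64(-0.0016), np.float64(0.0132), 0, 0, 0] 
[5, 0, np.float64(-0.0005), np.float64(0.0132), 0, 0, 0] --
[0.5079 0.1792] 0.2548
[0.5386 0.0992] 0.1954
[0.5504 0.0684] 0.0964
```

>>> servo_tool --pt "5 0 -0.0126 -0.004 0 0 0" --pt "5 0 -0.0129 -0.003 0 0 0" --pt "5 0 -0.0131 -0.002 0 0 0" --pt "5 0 -0.0132 -0.001 0 0 0" --pt "5 0 -0.0133 0 0 0 0" --pt "5 0 -0.0132 0.001 0 0 0" --pt "5 0 -0.0131 0.002 0 0 0" --pt "5 0 -0.0129 0.003 0 0 0"

```text
time_s: 13.5
ee_pos: [0.5086, 0.1785, 0.2546]
eef_rot: [3.142, -0.0, -2.771]
force: [1.1, 2.4, -1.1]
grip_width: 0.0095
grip_force: 15.0
```

>>> servo_tool --pt "5 0 -0.0126 0.0042 0 0 0" --pt "5 0 -0.0122 0.0052 0 0 0" --pt "5 0 -0.0117 0.0062 0 0 0" --pt "5 0 -0.0112 0.0071 0 0 0" --pt "5 0 -0.0106 0.008 0 0 0" --pt "5 0 -0.0099 0.0088 0 0 0" --pt "5 0 -0.0092 0.0096 0 0 0" --pt "5 0 -0.0084 0.0103 0 0 0"

```text
time_s: 14.5
ee_pos: [0.5395, 0.0988, 0.1948]
eef_rot: [3.142, -0.0, -2.771]
force: [1.2, 1.8, -0.1]
grip_width: 0.0091
grip_force: 15.0
```

>>> servo_tool --pt "5 0 -0.0075 0.011 0 0 0" --pt "5 0 -0.0066 0.0115 0 0 0" --pt "5 0 -0.0057 0.012 0 0 0" --pt "5 0 -0.0047 0.0124 0 0 0" --pt "5 0 -0.0037 0.0127 0 0 0" --pt "5 0 -0.0026 0.013 0 0 0" --pt "5 0 -0.0016 0.0132 0 0 0" --pt "5 0 -0.0005 0.0132 0 0 0"

```text
time_s: 15.5
ee_pos: [0.5513, 0.0687, 0.0958]
eef_rot: [3.141, 0.0, -2.771]
force: [-2.9, 5.1, 25.8]
grip_width: 0.0095
grip_force: 15.0
```

>>> servo_tool --pt "5 0 0 0.002 0 0 0" --pt "5 0 0 0.001 0 0 0" --pt "25 0 0 0 0 0 0" --pt "25 0 0 0 0 0 0" --pt "25 0 0 -0.02 0 0 0" --pt "25 0 0 -0.04 0 0 0" --pt "25 0 0 -0.05 0 0 0" --pt "25 0 0 -0.05 0 0 0"

```text
time_s: 16.5
ee_pos: [0.5511, 0.0685, 0.2547]
eef_rot: [-3.142, -0.001, -2.772]
force: [-1.1, -0.3, -0.6]
grip_width: 0.023
grip_force: 0.0
```

>>> servo_tool --pt "60 0 0 0 0 0 0" --pt "60 0 -0.06 0 0 0 0" --pt "60 0 -0.06 0 0 0 0" --pt "60 0 -0.06 0 0 0 0" --pt "60 0 -0.06 0 0 0 0" --pt "60 0 0 0 0 0 0" --pt "60 0 0 0 0 0 0" --pt "60 0 0 0 0 0 0"

```text
time_s: 17.5
ee_pos: [0.638, -0.1538, 0.2535]
eef_rot: [3.142, -0.0, -2.77]
force: [-0.5, -0.1, 0.3]
grip_width: 0.0561
grip_force: 0.0
```

```bash
python3 - <<'E'
from h import *
t=look('top');c=look('side');plan([])
a=cv2.resize(t['pixels'][185:235,205:265][:,:,::-1],None,fx=8,fy=8,interpolation=cv2.INTER_CUBIC)
b=cv2.resize(c['pixels'][145:195,265:305][:,:,::-1],None,fx=8,fy=8,interpolation=cv2.INTER_CUBIC)
cv2.imwrite('pics/crop7.png',np.hstack([a,b]))
W=cloud(t);print((W[185:235:2,205:265:3,2]*1000).round().astype(int))
E
```

```text
t 17.6 at [ 0.6381 -0.1539  0.2539] yang 111.3 F [ 1.2 -0.6 -0.5]
[[                   4                    1                   -7
                    -1                   -5                    0
                     3                    2                   -1
                     0                    3                    2
                     1                   -1                    0
                    -3                    6                  -11
                    -3                   -4]
 [                   0                    3                   -3
                    -2                   -8                    0
                    51                    8                    2
                     4                   -5                   -3
                    -4                   -2                   -1
                     2                   -6                  -10
                    -7                    0]
 [                  -1                    1                    3
                    -3                   -2                   44
                    49            
[... 9201 characters left out ...]
       0                    1
                    -6                   -6                   -6
                   587                  594                  604
                   603                  603]
 [                   0                    0                    5
                     0                   -6                   25
                    -6                    2                    0
                     5                   -3                    4
                     2                    4                    1
                   589                  603                  606
                   608                  609]]<stdin>:6: RuntimeWarning: invalid value encountered in cast
```

View pics/crop7.png

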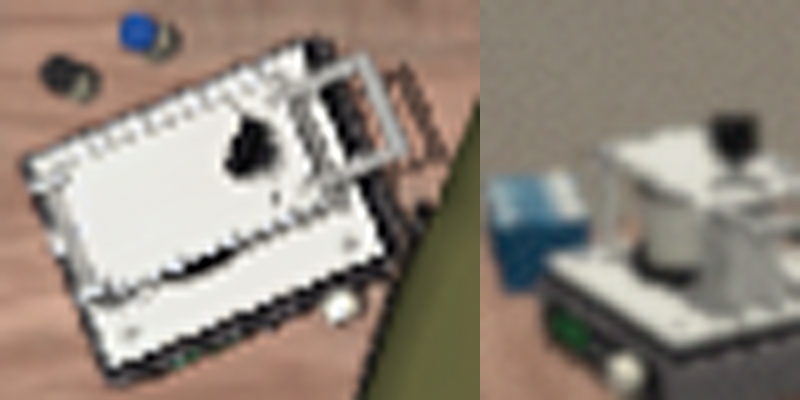

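The cover lies level and shut over the cup. The black wing is at left-half crop (250,148), i.e. about image (236,203). I measure its direction.

```bash
python3 - <<'E'
from h import *
Qs=[];Ks=[]
for k in range(4):
    t=look('top');W=cloud(t);g=t['pixels'].mean(2)
    m=np.zeros(g.shape,bool);m[195:212,228:246]=1
    mk=m&(g<75)&(W[...,2]>.122);v,u=np.nonzero(mk)
    if k==0:
        for r in range(196,212): print(r,' '.join(f'{int(g[r,x]):3d}/{int(W[r,x,2]*1000):3d}' for x in range(230,244)))
    mt=m&(g<75)&(W[...,2]>.147);v,u=np.nonzero(mt);Qs.append(rays(t,np.c_[u,v],.157))
    Ks.append(W[mk|mt])
for P in(np.vstack(Qs),np.vstack(Ks)):
    ce=P.mean(0);w,e=np.linalg.eigh(np.cov((P-ce)[:,:2].T));print(ce,w**.5,e[:,1],np.degrees(np.arctan2(e[1,1],e[0,1])),len(P))
# plate yaw
t=look('top');W=cloud(t)
m=np.zeros(g.shape,bool);m[190:225,205:250]=1;m&=(abs(W[...,2]-.118)<.008);m=cv2.morphologyEx(m.astype(np.uint8),cv2.MORPH_OPEN,np.ones((4,4)));v,u=np.nonzero(m)
print(cv2.minAreaRect((rays(t,np.c_[u,v],.118)[:,:2]*1000).astype(np.float32)))
E
```

```text
196 172/ 50 242/ 56 219/ 50 206/125 236/119 200/121 191/122 232/112 217/117 180/120 159/115 174/118 158/119 147/108
197 178/ 53 219/114 198/128 172/119 207/121 234/120 234/117 230/121 184/117 172/112 187/115 122/118 104/ 57 140/ 50
198 192/117 194/115 232/120 226/119 172/119 215/120 226/115 234/111 217/119 197/116 235/119 116/ 46 130/ 54 146/ 51
199 231/121 231/115 231/114 234/113 230/125 114/115 156/116 207/119 220/116 239/118 233/122 143/ 53 128/ 46 128/ 56
200 231/112 231/120 231/117 234/119 230/119  44/155  23/158  60/161 133/112 222/114 238/120 218/123 111/ 55 130/ 48
201 230/116 230/113 231/118 235/108 194/118  22/152  26/159  16/153  74/134 163/114 235/121 234/121  89/ 72 120/ 50
202 229/115 230/116 233/126 213/118  27/141  25/147  19/154  15/144  80/135 168/118 215/117 234/117 173/116  95/ 56
203 230/119 232/110 232/116 174/114  17/154  32/158   8/155  19/143  38/138  95/122 196/117 238/115 234/119  74/ 62
204 230/117 232/116 231/115 147/117  23/158  24/160   9/152  26/137  39/138 101/120 190/115 235/119 230/121 156/ 73
205 230/116 232/115 227/112  41/158  27/157   4/156  18/
[... 373 characters left out ...]
17 233/117 230/117 201/109 186/120
209 230/110 230/121 231/111 231/107 232/121 232/116 231/122 232/116 224/130 130/117 236/126 232/119 210/119 215/122
210 231/114 231/116 231/120 231/119 230/117 230/117 230/118 232/116 228/122 166/114 234/120 214/116 226/113 226/117
211 231/119 231/116 231/119 230/117 231/115 231/118 232/118 232/120 233/119 229/116 234/124 161/116 156/114 168/127
[0.52303989 0.12590101 0.157     ] [0.00313679 0.00794746] [-0.92710248  0.37480793] 157.98755776090735 79
[0.52262268 0.12546456 0.14987793] [0.00389715 0.00713183] [-0.94411817  0.32960717] 160.75506569716327 117
((503.7469787597656, 162.88729858398438), (72.39961242675781, 129.89791870117188), 21.428878784179688)
```

The wing lies at -22°, about 0.76 rad clockwise from the hinge direction at 21.4°, with its centre at about (0.523, 0.127). I approach with the closing line at 68°.

```bash
python3 - <<'E'
from h import *
plan([((.523,.127,.2),68,8),((.523,.127,.138),68,5)],40)
E
```

```text
t 17.85 at [ 0.6381 -0.1548  0.2537] yang 111.2 F [ 0.6 -0.4  0.5]
[40, 0.0007, 0.038, 0.0067, -0.0, 0.0, 0.094] 
[40, 0.0042, 0.0378, 0.0067, -0.0, 0.0, 0.094] 
[40, 0.0078, 0.0372, 0.0067, -0.0, 0.0, 0.094] 
[40, 0.0113, 0.0363, 0.0067, -0.0, 0.0, 0.094] 
[40, 0.0146, 0.0351, 0.0067, -0.0, 0.0, 0.094] 
[40, 0.0179, 0.0336, 0.0067, -0.0, 0.0, 0.094] 
[40, 0.021, 0.0318, 0.0067, -0.0, 0.0, 0.094] 
[40, 0.0239, 0.0296, 0.0067, -0.0, 0.0, 0.094] --
[40, 0.0, 0.0, 0.0124, -0.0, -0.0, 0.0] 
[40, 0.0, 0.0, 0.0124, -0.0, -0.0, 0.0] 
[40, 0.0, 0.0, 0.0124, -0.0, -0.0, 0.0] 
[40, 0.0, 0.0, 0.0124, -0.0, -0.0, 0.0] 
[40, 0.0, 0.0, 0.0124, -0.0, -0.0, 0.0]
```

>>> servo_tool --pt "45 0.001 0.038 0.0067 0 0 0.094" --pt "45 0.004 0.038 0.0067 0 0 0.094" --pt "45 0.008 0.037 0.0067 0 0 0.094" --pt "45 0.011 0.036 0.0067 0 0 0.094" --pt "45 0.0146 0.035 0.0067 0 0 0.094" --pt "45 0.018 0.0336 0.0067 0 0 0.094" --pt "45 0.021 0.032 0.0067 0 0 0.094" --pt "45 0.024 0.03 0.0067 0 0 0.094"

```text
time_s: 18.85
ee_pos: [0.522, 0.1278, 0.1999]
eef_rot: [3.141, 0.0, 2.757]
force: [1.1, -0.5, 0.1]
grip_width: 0.0424
grip_force: 0.0
```

>>> servo_tool --pt "45 0 0 0 0 0 0" --pt "45 0 0 0 0 0 0" --pt "45 0 0 0 0 0 0" --pt "45 0 0 0 0 0 0" --pt "45 0 0 0 0 0 0" --pt "45 0 0 0 0 0 0" --pt "45 0 0 0 0 0 0" --pt "45 0 0 0 0 0 0"

```text
time_s: 19.85
ee_pos: [0.5226, 0.1267, 0.1999]
eef_rot: [-3.142, 0.0, 2.76]
force: [-0.1, 0.0, 0.2]
grip_width: 0.0422
grip_force: 0.0
```

```bash
python3 - <<'E'
from h import *
plan([((.523,.127,.138),68,5)],45)
E
```

```text
t 19.85 at [0.5226 0.1267 0.1999] yang 68.1 F [-0.1  0.   0.2]
[45, -0.0, 0.0001, 0.0124, -0.0, 0.0, 0.0] 
[45, -0.0, 0.0001, 0.0124, -0.0, 0.0, 0.0] 
[45, -0.0, 0.0001, 0.0124, -0.0, 0.0, 0.0] 
[45, -0.0, 0.0001, 0.0124, -0.0, 0.0, 0.0] 
[45, -0.0, 0.0001, 0.0124, -0.0, 0.0, 0.0]
```

>>> servo_tool --pt "45 0 0 0.0124 0 0 0" --pt "45 0 0 0.0124 0 0 0" --pt "45 0 0 0.0124 0 0 0" --pt "45 0 0 0.0124 0 0 0" --pt "45 0 0 0.0124 0 0 0" --pt "3 0 0 0 0 0 0" --pt "3 0 0 0 0 0 0" --pt "3 0 0 0 0 0 0" --force 15

```text
time_s: 20.85
ee_pos: [0.5228, 0.1267, 0.1384]
eef_rot: [3.141, 0.001, 2.76]
force: [-1.0, 0.2, 0.0]
grip_width: 0.0157
grip_force: 0.0
```

>>> servo_tool --pt "3 0 0 0 0 0 0" --pt "3 0 0 0 0 0 0" --pt "3 0 0 0 0 0 0" --pt "3 0 0 0 0 0 0" --pt "3 0 0 0 0 0 0" --pt "3 0 0 0 0 0 0" --pt "3 0 0 0 0 0 0" --pt "3 0 0 0 0 0 0" --force 40

```text
time_s: 21.85
ee_pos: [0.5231, 0.1277, 0.1385]
eef_rot: [3.139, 0.001, 2.76]
force: [2.6, 8.1, -0.5]
grip_width: 0.0086
grip_force: 40.0
```

Gripped at 8.6 mm. I re-centre slightly and turn to θ = 0, with the closing line at 111.4°.

>>> servo_tool --pt "3 0 0.0015 0 0 0 0" --pt "3 0 0 0 0 0 -0.126" --pt "3 0 0 0 0 0 -0.126" --pt "3 0 0 0 0 0 -0.126" --pt "3 0 0 0 0 0 -0.126" --pt "3 0 0 0 0 0 -0.126" --pt "3 0 0 0 0 0 -0.126" --pt "3 0 0 0 0 0 0"

```text
time_s: 22.85
ee_pos: [0.5233, 0.1277, 0.1382]
eef_rot: [-3.141, 0.0, -2.768]
force: [0.7, -3.5, 1.9]
grip_width: 0.0086
grip_force: 40.0
```

>>> servo_tool --pt "3 0 0 0 0 0 0" --pt "3 0 0 0.002 0 0 0" --pt "3 0 0 0.002 0 0 0" --pt "3 0 0 0.002 0 0 0" --pt "3 0 0 0.002 0 0 0" --pt "3 0 0 0 0 0 0" --pt "3 0 0 0 0 0 0" --pt "3 0 0 0 0 0 0"

```text
time_s: 23.85
ee_pos: [0.5234, 0.1278, 0.1301]
eef_rot: [-3.141, 0.0, -2.768]
force: [-0.3, -4.9, 4.8]
grip_width: 0.0086
grip_force: 40.0
```

8 mm in at 4.8 N, so the pin is in the slot. I press further.

>>> servo_tool --pt "3 0 0 0.0015 0 0 0" --pt "3 0 0 0.0015 0 0 0" --pt "3 0 0 0.0015 0 0 0" --pt "3 0 0 0.001 0 0 0" --pt "3 0 0 0 0 0 0" --pt "3 0 0 0 0 0 0" --pt "3 0 0 0 0 0 0" --pt "3 0 0 0 0 0 0"

```text
time_s: 24.85
ee_pos: [0.5234, 0.1278, 0.1249]
eef_rot: [-3.141, 0.001, -2.768]
force: [-1.5, -4.9, 6.6]
grip_width: 0.0086
grip_force: 40.0
```

>>> servo_tool --pt "3 0 0 0 0 0 0.13" --pt "3 0 0 0 0 0 0.13" --pt "3 0 0 0 0 0 0.13" --pt "3 0 0 0 0 0 0.13" --pt "3 0 0 0 0 0 0.13" --pt "3 0 0 0 0 0 0.13" --pt "3 0 0 0 0 0 0.13" --pt "3 0 0 0 0 0 0.13"

```text
time_s: 25.85
ee_pos: [0.5234, 0.1283, 0.1249]
eef_rot: [3.141, 0.0, 2.471]
force: [-2.0, -1.0, 8.7]
grip_width: 0.0088
grip_force: 40.0
```

>>> servo_tool --pt "3 0 0 0 0 0 0.13" --pt "3 0 0 0 0 0 0.13" --pt "3 0 0 0 0 0 0.13" --pt "3 0 0 0 0 0 0.07" --pt "3 0 0 0 0 0 0.03" --pt "3 0 0 0 0 0 0" --pt "3 0 0 0 0 0 0" --pt "3 0 0 0 0 0 0"

```text
time_s: 26.85
ee_pos: [0.5236, 0.1285, 0.125]
eef_rot: [3.14, -0.0, 1.985]
force: [-0.6, -0.6, 7.3]
grip_width: 0.0089
grip_force: 40.0
```

```bash
python3 - <<'E'
from h import *
plan([]);print(ctrl.get_obs()['moment'].round(2))
E
```

```text
t 26.85 at [0.5236 0.1285 0.125 ] yang 23.7 F [-0.6 -0.6  7.3]
[-0.31  0.13  0.01]
```

>>> servo_tool --pt "3 0 0 0 0 0 0.03" --pt "3 0 0 0 0 0 0.015" --pt "3 0 0 0 0 0 0" --pt "3 0 0 -0.002 0 0 0" --pt "3 0 0 -0.002 0 0 0" --pt "3 0 0 0 0 0 0" --pt "3 0 0 0 0 0 0" --pt "3 0 0 0 0 0 0"

```text
time_s: 27.85
ee_pos: [0.5235, 0.1285, 0.1289]
eef_rot: [3.14, -0.0, 1.94]
force: [0.4, -0.2, 6.1]
grip_width: 0.0086
grip_force: 40.0
```

>>> servo_tool --pt "3 0 0 -0.001 0 0 0" --pt "3 0 0 -0.001 0 0 0" --pt "3 0 0 0 0 0 0" --pt "3 0 0 0 0 0 0" --pt "3 0 0 0 0 0 0" --pt "3 0 0 0 0 0 0" --pt "3 0 0 0 0 0 0" --pt "3 0 0 0 0 0 0" --force 20

```text
time_s: 28.85
ee_pos: [0.5235, 0.1284, 0.1303]
eef_rot: [3.14, -0.0, 1.94]
force: [5.4, 2.2, -2.1]
grip_width: 0.0085
grip_force: 20.0
```

The force turned downward at about 8 mm, so the pin is caught in the notch. I release and retreat.

>>> servo_tool --pt "45 0 0 0 0 0 0" --pt "45 0 0 0 0 0 0" --pt "45 0 0 0 0 0 0" --pt "45 0 0 -0.01 0 0 0" --pt "45 0 0 -0.03 0 0 0" --pt "45 0 0 -0.05 0 0 0" --pt "45 0 0 -0.05 0 0 0" --pt "45 0 0 0 0 0 0"

```text
time_s: 29.85
ee_pos: [0.5242, 0.1282, 0.275]
eef_rot: [3.135, 0.001, 1.941]
force: [-0.9, -0.4, -0.3]
grip_width: 0.0425
grip_force: 0.0
```

>>> servo_tool --pt "45 -0.06 0 0 0 0 0" --pt "45 -0.06 0 0 0 0 0" --pt "45 -0.06 0 0 0 0 0" --pt "45 -0.06 0 0 0 0 0" --pt "45 0 0 0 0 0 0" --pt "45 0 0 0 0 0 0" --pt "45 0 0 0 0 0 0" --pt "45 0 0 0 0 0 0"

```text
time_s: 30.85
ee_pos: [0.6099, -0.0947, 0.2708]
eef_rot: [3.141, 0.0, 1.942]
force: [-0.6, -0.5, 1.0]
grip_width: 0.0427
grip_force: 0.0
```

```bash
python3 - <<'E'
from h import *
t=look('top');c=look('side');plan([])
a=cv2.resize(t['pixels'][185:235,205:265][:,:,::-1],None,fx=8,fy=8,interpolation=cv2.INTER_CUBIC)
b=cv2.resize(c['pixels'][145:195,265:305][:,:,::-1],None,fx=8,fy=8,interpolation=cv2.INTER_CUBIC)
cv2.imwrite('pics/crop8.png',np.hstack([a,b]))
W=cloud(t);g=t['pixels'].mean(2);m=np.zeros(g.shape,bool);m[193:214,226:248]=1;m&=(g<60)&(W[...,2]>.12)
print(np.percentile(W[m][:,2],[50,80,95]));v,u=np.nonzero(m);P=rays(t,np.c_[u,v],.145);w,e=np.linalg.eigh(np.cov(P[:,:2].T));print(P.mean(0),w**.5,np.degrees(np.arctan2(e[1,1],e[0,1])))
E
```

```text
t 30.95 at [ 0.6099 -0.0951  0.2707] yang 21.3 F [-0.4 -0.5  0.6]
[0.14634788 0.59035127 0.5933222 ]
[0.51307982 0.11221258 0.145     ] [0.00584985 0.0237601 ] 53.03628161179879
```

View pics/crop8.png

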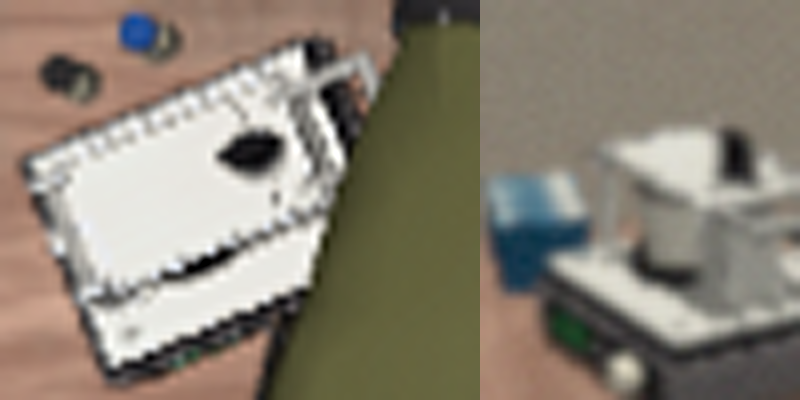

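The wing now lies across the hinge at left crop (250,152). Its top is at about 0.147 m against 0.157 m before, so it stays in. The cover is level with the cup beneath.

```bash
python3 -c "
from station import ctrl
print(ctrl.hand_in())"
```

```text
the job is handed in; nothing more can be done
None
```

The cup stands upright in the seat, the cover is shut over it, and the fastener is pushed in and locked across the hinge; I handed the job in at about 31 s, and no verdict came back.

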